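# Prop the drying box open

## Robot

A 7-joint arm with a two-finger parallel gripper is mounted at the origin on a cart in front of the work surface, level with it; the furniture and walls round the work are solid. World frame = base frame: x ahead of the robot, y to its left, z up, the work surface at z = 0. Lengths are in m, angles in degrees, forces in N, time in s.
With the tool pointing down it reaches from about 0.35 to 0.9 m from the base axis. Payload 19.9 kg.
Tool frame: the origin (TCP) lies midway between the tips of the shut fingers; the grasp point (between the pads) lies 19 mm behind it; z points along the fingers, y is the direction in which the jaws open and shut (so a half turn about z gives the same grasp; the last joint's range is limited). The gripper opens to 94 mm and grips with 3 to 60 N. Pads are 16 mm wide; open, the fingers measure 119 mm over their backs; the gripper's body (75 mm by 177 mm) begins 78 mm behind the grasp point.
Start: joints at [-2.378, 23.915, -0.59, 92.452, 0.269, 63.638, -3.037], TCP at [0.625, 0, 0.174] pointing down, gripper open.
Joint ranges: [-161.28, 161.28], [-22.2, 115.67], [-73.04, 71.86], [3.21, 147.25], [-68.34, 248.33], [10.77, 114.83], [-161.83, 161.83]. Speed limits (degrees/s): [108.29, 108.29, 136.94, 136.94, 172.46, 172.46, 172.46].

## Interface

Orientations are given as a 3x3 rotation matrix whose columns are the frame's x, y, z axes.
In Python, from workcell import sensors, grab_frame, camera_model, order gives the robot as it stands.
- The arm moves only by the shell command python3 -m creep 'ROWS' [FORCE]. ROWS is JSON, a list of rows, each an object with "translation": the shift along the tool's x, y, z in m, a list of three; "angular": the turn, a rotation vector about the tool's x, y, z in degrees, a list of three; "jaw": the finger opening in m, from 0 to 0.094. In form: [{"translation": [x, y, z], "angular": [rx, ry, rz], "jaw": jaw}, ...]. A call has exactly 8 rows; each row is the pose to reach, as a shift and turn from the pose commanded when the call began, along the tool's axes at that moment; what a row does not reach only later rows make up. A row lasts 1/12 s, in which the tool goes at most 41.7 mm and 7.16 degrees, less where a joint would pass 70% of its speed; a pose out of reach is approached as far as the arm can. A call with a gripper value outside its range is refused whole. The fingers move at their own pace and stop on an object; FORCE is the grip in N (left out, the last holds). Time passes only in rows, so rows that repeat a pose let the fingers close, or fill a call up. It gives the time, the measured TCP pose, the force and the opening at its end, in the units of the state.
- sensors.read_state(): the state, without advancing time (a new reading comes with each control period).
- grab_frame(name): name is "scene" or "side" or "wrist"; returns (picture, depth): 480x640x3 uint8, red, green, blue; 480x640 float32, m along the optical axis (not along the pixel's ray), 0 where there is no reading.
- camera_model(name): a dict with "fx", "fy", "cx", "cy" (pixels), "R" (3x3) and "t" (3): a world point X has camera coordinates R X + t. Camera axes: x right, y down, z forward; pixel columns grow to the right and rows downward; lengths in m; the calibration is good to about 2 mm. A picture is of the moment at which its call begins: read the wrist's pose just before it. camera_model takes no time and is no camera call; for the wrist camera it gives the pose at the moment of the call.
- order.hand_in(): hands the job in, once; it reports no verdict.
The state is a dict: "clock": time; "joints": joint angles; "qvel": joint speeds; "effort": joint torques, N m; "tool_pos": TCP position; "orientation": TCP orientation; "contact_force": force on the tool from outside, world axes, zero at the start; "ft_torque": the same for the moment, N m; "finger_gap": opening from 0.0 (shut) to 1.0 (fully open).
Only numpy, scipy, OpenCV 4.12 (cv2) and the standard library are available. Lean on these libraries where they do the work, as an engineer would, in place of code of your own. Each camera call takes 0.05 s, during which the arm holds its last target. There are 200 camera calls.

## Task

The glass in the white drying box has to air: lift the lid by the ball knob on its front edge and lean it back past upright so that it stays by itself. Then take the prop rod on the lid's right side by its black grip, swing it down and let the lid come forward onto it, with the rod's foot right down in the square hole of the steel plate on the box's right wall, so that the rod alone holds the lid half open. The plate is adjustable and may sit a centimetre or so nearer or farther, so feel gently for the hole: never press the rod hard on the plate or the box, never let the lid slam shut, and leave the glassware and the stopper beside the box where they are.

Things in the scene. Friction and masses are not known exactly. Their poses are not given: they have to be found in the camera images.
- chest: the drying box: fixed white sheet-steel box on rubber feet, 196 mm deep (x), 220 mm wide (y), rim 98 mm above the worktop; origin under its middle on the worktop, x points to its hinged back, -x to its front (the robot), z up. Test tubes lie on a wire floor inside
- hinge (a point): middle of the lid's hinge line, which runs along the box's y, 90 mm behind the box's middle, 98 mm up; axes as chest
- lid (a joint): lid angle: 0 shut, grows as it opens, stop at 1.75. The lid is a sheet pan 220 mm wide, 33 mm deep, 0.4 to 0.75 kg, reaching 190 mm forward of the hinge line. Below about 1.25 it falls shut when let go; past about 1.4 it leans back on its stop and stays
- knob (a point): centre of the lid's black ball knob, 23 mm, on an 8 mm stem, 32 mm in front of the lid's front edge, at the middle of its width; with the lid shut 222 mm in front of the hinge line and 15 mm above it. Pinched along the box's y, it turns between the fingers as the lid swings
- rod: the prop rod: straight 7 mm steel rod, 157.6 mm from pivot to foot, in an upright plane 127 mm to the right (-y) of the box's middle, 17 mm outside its wall. Origin on its pivot, x along the rod to the foot, y the pivot axis (the box's y). The pivot is on the lid: with the lid shut 145 mm in front of the hinge line and 15 mm above it
- prop (a joint): angle of the rod from the lid: 0 stowed along the lid's right edge, foot toward the hinge; grows as the foot swings down and forward from the lid's underside, up to 1.6. The pivot is stiff: the rod stays where it is left on the lid
- rod_grip (a point): centre of the rod's black grip: a cylinder 16 mm thick, 40 mm long along y, which revolves on a side pin of the rod; 117.6 mm from the pivot along the rod (40 mm short of the foot) and 53 mm outward (-y) of the rod; axes as rod. Held across the box's x, the rod turns freely about it
- rod_foot (a point): end of the rod's flat-ended 7 mm foot; axes as rod. With the foot in the hole the lid stands at 0.8 to 1.1 rad and the rod leans 0.2 to 0.4 rad from upright, foot to the front
- hole_plate (a point): top face of the steel hole plate (74 x 26 mm, long along x, 86 mm up) at the front end of its adjusting range: 134 mm in front of the hinge line, 127 mm to -y; axes as chest. The 10 mm square hole lies in the rod's plane, its centre 2 to 30 mm behind this point (+x; where exactly is not measured), solid plate all round it; plate 4 mm thick, hole 12 mm deep
- flask: loose conical glass flask, 92 mm wide, 124 mm high, to the right of the box; origin under its middle
- beaker: loose glass beaker, 99 mm wide, 129 mm high, right of the box; origin under its middle
- cylinder: loose stoppered glass measuring cylinder, 40 mm foot, 191 mm high, right of the box; origin under its middle
- stopper: loose black rubber stopper, 34 mm wide, 22 mm high, on the worktop right of the box; origin under its middle
- small_beaker: loose small glass beaker, 68 mm wide, 90 mm high, left of the box; origin under its middle

How it is judged (in metres and radians):
On the way, in this order (a step that is already met when the one before it is completed fails the run):
1. the lid is leaned back past upright (value of joint lid above 1.6 rad), for 0.2 s.
2. the rod is swung out from the lid while the lid is still up (value of joint prop above 0.5 rad and value of joint lid above 0.7 rad), for 0.2 s.
At the end, for the whole second after the job is handed in: The rod's foot is in the hole: its end at least 8 mm below the top of the hole plate, 3.5 mm before to 35.5 mm behind the plate's given point and within 8 mm across; the lid rests on the rod at 0.75 to 1.2 rad, lid and rod at rest (z of rod_foot in the frame of hole_plate below -0.008 m and x of rod_foot in the frame of hole_plate between -0.0035 and 0.0355 m and y of rod_foot in the frame of hole_plate between -0.008 and 0.008 m and value of joint lid between 0.75 and 1.2 rad and velocity of joint lid between -0.03 and 0.03 rad/s and velocity of joint prop between -0.05 and 0.05 rad/s); the robot touches nothing.
It fails at once if the rod is pressed on the hole plate or box with more than 20 N (contact force between rod and chest above 20 N).
It fails at once if the lid falls shut (closing faster than 2.5 rad/s) (velocity of joint lid below -2.5 rad/s).
It fails at once if the flask, beakers, measuring cylinder or stopper are moved more than 30 mm (distance of any of flask, beaker, cylinder, stopper, small_beaker from where it was at the start of the episode above 0.03 m).
It also fails if it takes over 67 s, if anything falls off the work surface, if the arm or the gripper's body presses on something with over 40 N, if the wrist force passes 120 N, or if a joint passes its speed limit or range.

## Working session

There is one attempt and no reset: what is moved stays moved. The work goes in short steps, Python scripts to look and compute and a shell command to move; the robot and the scene stay as the last step left them, time stands still between calls to the robot, and variables do not carry over. Pictures are saved under pics/ and viewed, about 8 in all and at most 12, crops included, and the job is handed in when it is done.

```bash
mkdir -p pics; ls; python3 - <<'E'
from workcell import sensors, grab_frame, camera_model
import cv2,numpy as np
s=sensors.read_state();print(s)
for n in("scene","side"):
    p,d=grab_frame(n);cv2.imwrite(f"pics/{n}0.png",p[:,:,::-1]);np.save(f"pics/{n}0d.npy",d);print(n,camera_model(n))
E
```

```text
pics
{'clock': 0.0, 'joints': array([-2.37502632, 23.94767344, -0.59029772, 92.48420942,  0.27042956,
       63.63940234, -3.03731401]), 'qvel': array([ 0.00507972,  0.01469554, -0.05119036, -0.05543318,  0.05406847,
        0.07713572,  0.00915937]), 'effort': array([ 3.52895018e-03, -8.51262331e+01,  6.40313700e-01, -4.25991547e+01,
       -4.87577857e-02,  1.87510403e-02,  1.73272206e-04]), 'tool_pos': array([ 6.24587533e-01, -5.24367645e-05,  1.73338957e-01]), 'orientation': array([[ 4.23645693e-05,  9.99999260e-01, -1.21604815e-03],
       [ 9.99999993e-01, -4.24974788e-05, -1.09270645e-04],
       [-1.09322243e-04, -1.21604351e-03, -9.99999255e-01]]), 'contact_force': array([-0.12255524,  0.10109547,  0.25128425]), 'ft_torque': array([ 0.05251841,  0.03851151, -0.03861994]), 'finger_gap': 1.0013067836504204}
scene {'fx': 563.8571055057089, 'fy': 563.8571055057089, 'cx': 314.5198987738956, 'cy': 236.3227167742704, 'R': array([[-0.75709206, -0.65326778,  0.00726797],
       [-0.26939011,  0.30203075, -0.91444322],
       [ 0.59518114, -0.69427562, -0.40464896]]), 't': array([0.32811037, 0.28565252, 0.9804685 ])}
side {'fx': 492.837183630703, 'fy': 492.837183630703, 'cx': 319.15241669517343, 'cy': 250.37510721505134, 'R': array([[ 0.84391803, -0.53638402, -0.00972347],
       [-0.3435001 , -0.52634498, -0.7777973 ],
       [ 0.41208014,  0.65973718, -0.62843998]]), 't': array([-0.50338411,  0.17897072,  1.0595263 ])}
```

View both.

View pics/scene0.png

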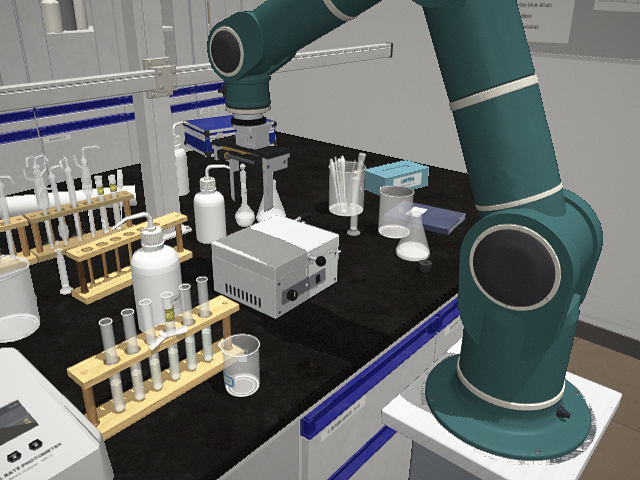

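View pics/side0.png

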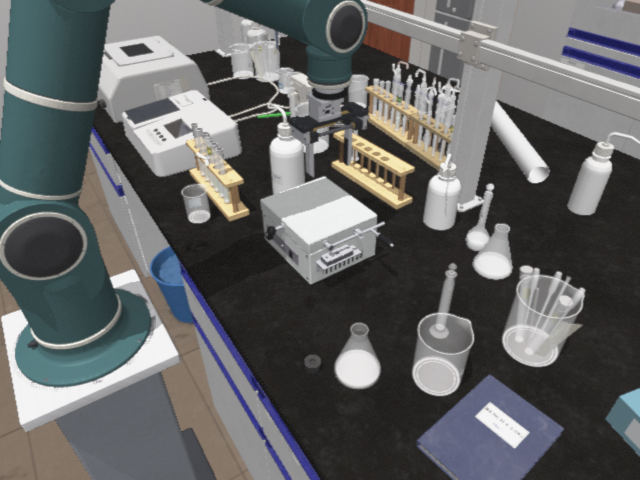

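```bash
python3 - <<'E'
import cv2
a=cv2.imread("pics/scene0.png")[210:320,205:345];b=cv2.imread("pics/side0.png")[175:285,255:400]
a=cv2.resize(a,None,fx=5,fy=5,interpolation=3);b=cv2.resize(b,None,fx=5,fy=5,interpolation=3)
cv2.imwrite("pics/ca.png",a);cv2.imwrite("pics/cb.png",b)
E
```

```text
(no output)
```

View pics/ca.png

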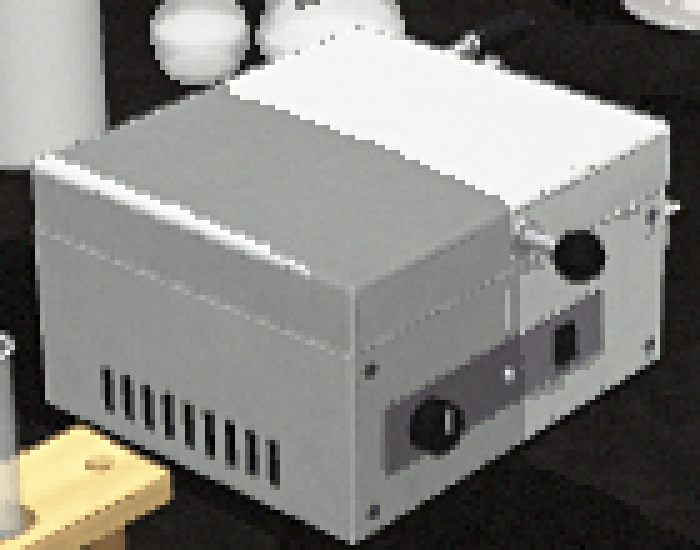

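View pics/cb.png

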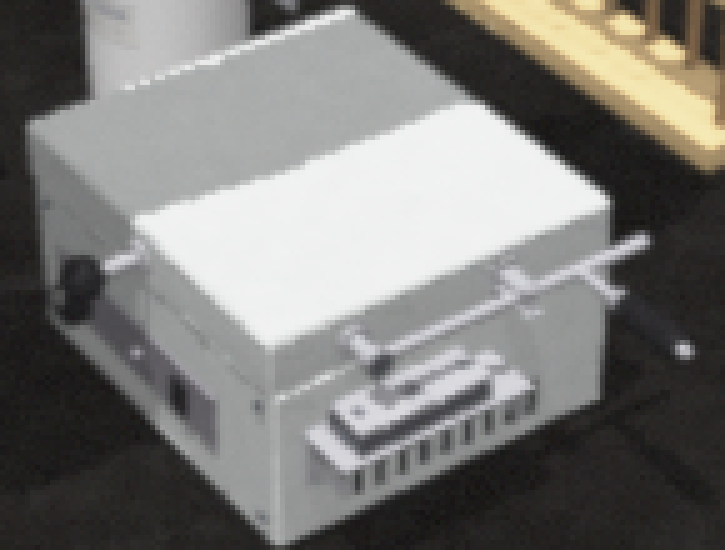

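```bash
cat > h.py <<'E'
import numpy as np
from workcell import camera_model
from scipy.optimize import least_squares
def proj(c,X):
    q=np.atleast_2d(X)@c["R"].T+c["t"]; return np.c_[c["fx"]*q[:,0]/q[:,2]+c["cx"],c["fy"]*q[:,1]/q[:,2]+c["cy"]]
def tri(obs):
    r=least_squares(lambda X:np.concatenate([proj(c,X)[0]-uv for c,uv in obs]),[.65,0,.1]);return r.x,np.abs(r.fun).max()
E
python3 - <<'E'
from h import *
S,D=camera_model("scene"),camera_model("side")
A=lambda u,v:(205+u/5,210+v/5); B=lambda u,v:(255+u/5,175+v/5)
for n,a,b in [("FL",(352,288),(30,122)),("FR",(668,125),(272,348)),("BL",(38,158),(350,10)),("BR",(365,28),(608,200)),("knob",(578,256),(82,273)),("griptip",(530,15),(685,350))]:
    print(n,*[np.round(x,4) for x in tri([(S,A(*a)),(D,B(*b))])])
# pose fit
L=np.array([[-.1,.11,.131],[-.1,-.11,.131],[.09,.11,.131],[.09,-.11,.131],[-.132,0,.113],[-.098,.11,.008],[-.098,-.11,.008]])
oa=[A(352,288),A(668,125),A(38,158),A(365,28),A(578,256),A(352,542)];ob=[B(30,122),B(272,348),B(350,10),B(608,200),B(82,273),B(280,545)]
def W(p):
    c,s=np.cos(p[2]),np.sin(p[2]);return L@np.array([[c,s,0],[-s,c,0],[0,0,1]])+[p[0],p[1],0]
f=lambda p:np.r_[(proj(S,W(p)[[0,1,2,3,4,5]])-oa).ravel(),(proj(D,W(p)[[0,1,2,3,4,6]])-ob).ravel()]
r=least_squares(f,[.65,0,0],loss="soft_l1");print(r.x,np.degrees(r.x[2]));print(f(r.x).reshape(-1,2).round(1).tolist())
E
```

```text
FL [0.4749 0.0774 0.1289] 0.6326
FR [ 0.4826 -0.1407  0.1277] 0.2817
BL [0.6678 0.0812 0.1298] 0.1609
BR [ 0.6733 -0.1338  0.1289] 0.7117
knob [ 0.445  -0.0303  0.114 ] 0.8361
griptip [ 0.645  -0.2288  0.1146] 0.3469
[ 0.57815574 -0.02821087  0.03278642] 1.8785235783910368
[[-0.7, -1.2], [0.3, -1.5], [-0.4, 0.3], [0.3, -1.5], [-0.4, -0.8], [-0.1, -0.9], [-0.7, -0.2], [-0.3, -0.6], [-1.8, -0.4], [-0.4, 0.5], [0.5, 1.5], [-0.1, 0.8]]
```

The scene shot shows the shut box with the ball knob at about (321,261) and the glassware clear behind and to the right. The side shot shows the knob at about (271,230), the rod stowed along the right edge, and the black grip ending at about (392,245). The triangulated lid corners, 218 × 191 mm at about 0.129 m high, match the text. Chest is at (0.578, -0.028) with yaw 1.9°, and the knob at (0.446, -0.032, 0.113).

```bash
R='{"translation":[-0.0325,-0.179,-0.02],"angular":[0,0,57],"jaw":0.06}'; python3 -m creep '[{"translation":[-0.007,-0.036,-0.004],"angular":[0,0,7],"jaw":0.06},{"translation":[-0.014,-0.072,-0.008],"angular":[0,0,14],"jaw":0.06},{"translation":[-0.021,-0.108,-0.012],"angular":[0,0,21],"jaw":0.06},{"translation":[-0.028,-0.144,-0.016],"angular":[0,0,28],"jaw":0.06},{"translation":[-0.0325,-0.179,-0.02],"angular":[0,0,35],"jaw":0.06},{"translation":[-0.0325,-0.179,-0.02],"angular":[0,0,42],"jaw":0.06},{"translation":[-0.0325,-0.179,-0.02],"angular":[0,0,49],"jaw":0.06},{"translation":[-0.0325,-0.179,-0.02],"angular":[0,0,56],"jaw":0.06}]' 15
python3 -m creep '[{"translation":[0,0,0],"angular":[0,0,7],"jaw":0.06},{"translation":[0,0,0],"angular":[0,0,14],"jaw":0.06},{"translation":[0,0,0],"angular":[0,0,21],"jaw":0.06},{"translation":[0,0,0],"angular":[0,0,28],"jaw":0.06},{"translation":[0,0,0],"angular":[0,0,32],"jaw":0.06},{"translation":[0,0,0],"angular":[0,0,32],"jaw":0.06},{"translation":[0,0,0],"angular":[0,0,32],"jaw":0.06},{"translation":[0,0,0],"angular":[0,0,32],"jaw":0.06}]'
python3 - <<'E'
from h import *
from workcell import sensors,grab_frame
import cv2
c=camera_model("wrist");p,d=grab_frame("wrist");cv2.imwrite("pics/w1.png",p[:,:,::-1]);np.save("pics/w1d.npy",d)
s=sensors.read_state();print(s["orientation"].round(3),s["tool_pos"].round(4),c["R"].round(2),-c["R"].T@c["t"])
D=camera_model("side");d=np.load("pics/side0d.npy")
for u,v in[(465,195),(475,100),(480,60),(420,25),(600,80),(470,35)]:
    z=d[v,u];print(u,v,(np.array([(u-D["cx"])/D["fx"],(v-D["cy"])/D["fy"],1])*z-D["t"])@D["R"])
E
```

```text
clock: 0.77
tool_pos: [0.4456, -0.0326, 0.1942]
orientation: [[0.833, 0.554, 0.0], [0.554, -0.833, 0.0], [0.0, 0.0, -1.0]]
contact_force: [0.8, 0.3, -0.1]
finger_gap: 0.637
clock: 1.43
tool_pos: [0.4459, -0.0325, 0.1939]
orientation: [[0.999, 0.038, -0.0], [0.038, -0.999, -0.0], [-0.0, 0.0, -1.0]]
contact_force: [0.3, 0.8, 0.6]
finger_gap: 0.637
[[ 0.999  0.037 -0.   ]
 [ 0.037 -0.999 -0.   ]
 [-0.     0.    -1.   ]] [ 0.4459 -0.0325  0.1939] [[ 0.04 -1.    0.  ]
 [-0.97 -0.04  0.24]
 [-0.24 -0.01 -0.97]] [ 0.51258446 -0.02957216  0.40423174]
465 195 [ 1.03081589 -0.09017959  0.0382391 ]
475 100 [ 1.02564012 -0.06452207  0.3092969 ]
480 60 [ 0.98219219 -0.09261102  0.42364728]
420 25 [0.98617549 0.12331451 0.4533299 ]
600 80 [ 0.98210684 -0.38080637  0.46368498]
470 35 [ 0.9779342  -0.05394929  0.47036372]
```

View pics/w1.png

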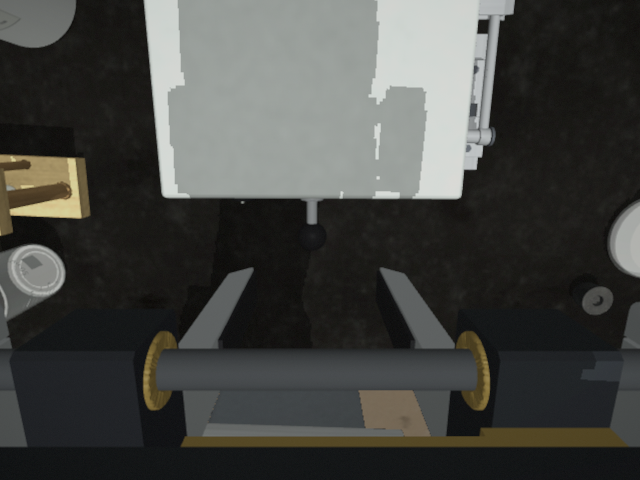

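The wrist view shows the knob at (312,237), the lid's front edge from (162,197) to (463,198), and the plate with a dark spot near (473,110).

```bash
python3 - <<'E'
from h import *
from workcell import sensors
c=camera_model("wrist");import numpy as np
S=camera_model("scene")
print("knob tri",tri([(c,(312,237)),(S,(320.6,261.2))]))
for u,v,z in[(312,237,.113),(162,197,.129),(463,198,.129),(488,136,.113),(473,110,.086),(475,70,.086),(471,168,.086)]:
    r=np.array([(u-c["cx"])/c["fx"],(v-c["cy"])/c["fy"],1])@c["R"];o=-c["R"].T@c["t"];X=o+r*(z-o[2])/r[2];print(u,v,X.round(4))
    psi=.0333;d=X[:2]-[.578,-.028];print("   chest",np.array([[np.cos(psi),np.sin(psi)],[-np.sin(psi),np.cos(psi)]])@d)
E
```

```text
knob tri (array([ 0.44279172, -0.02905106,  0.11347276]), np.float64(0.21173345615744665))
312 237 [ 0.4427 -0.029   0.113 ]
   chest [-0.13523406  0.00349757]
162 197 [0.4725 0.0815 0.129 ]
   chest [-0.10180253  0.11296354]
463 198 [ 0.48   -0.1383  0.129 ]
   chest [-0.10162499 -0.10700316]
488 136 [ 0.5249 -0.1573  0.113 ]
   chest [-0.05735104 -0.12744033]
473 110 [ 0.5456 -0.1542  0.086 ]
   chest [-0.03654404 -0.12504969]
475 70 [ 0.5753 -0.1517  0.086 ]
   chest [-0.00678148 -0.12358089]
471 168 [ 0.5    -0.1587  0.086 ]
   chest [-0.08229203 -0.12805427]
```

```bash
python3 -m creep '[{"translation":[-0.0015,-0.003,0.03],"angular":[0,0,0],"jaw":0.06},{"translation":[-0.0015,-0.003,0.06],"angular":[0,0,0],"jaw":0.06},{"translation":[-0.0015,-0.003,0.085],"angular":[0,0,0],"jaw":0.06},{"translation":[-0.0015,-0.003,0.1],"angular":[0,0,0],"jaw":0.06},{"translation":[-0.0015,-0.003,0.1],"angular":[0,0,0],"jaw":0.06},{"translation":[-0.0015,-0.003,0.1],"angular":[0,0,0],"jaw":0.01},{"translation":[-0.0015,-0.003,0.1],"angular":[0,0,0],"jaw":0.01},{"translation":[-0.0015,-0.003,0.1],"angular":[0,0,0],"jaw":0.01}]' 20
python3 -m creep '[{"translation":[0,0,0],"angular":[0,0,0],"jaw":0.01},{"translation":[0,0,0],"angular":[0,0,0],"jaw":0.01},{"translation":[0,0,0],"angular":[0,0,0],"jaw":0.01},{"translation":[0,0,0],"angular":[0,0,0],"jaw":0.01},{"translation":[0,0,-0.002],"angular":[0,0,0],"jaw":0.01},{"translation":[0,0,-0.005],"angular":[0,0,0],"jaw":0.01},{"translation":[0,0,-0.01],"angular":[0,0,0],"jaw":0.01},{"translation":[0.0005,0,-0.015],"angular":[0,0,0],"jaw":0.01}]'
python3 - <<'E'
import numpy as np
# knob arc: relative to start
R=np.hypot(.222,.015);a0=np.arctan2(.015,.222)
for th in np.r_[0,np.arange(.0,1.72,.07),1.66,1.70,1.74]:
    a=a0+th;print(round(th,2),round(.222-R*np.cos(a),4),round(R*np.sin(a)-.015,4))
E
```

```text
clock: 2.15
tool_pos: [0.4452, -0.0296, 0.0951]
orientation: [[0.999, 0.035, 0.002], [0.035, -0.999, 0.0], [0.002, 0.0, -1.0]]
contact_force: [-0.3, 0.1, 0.5]
finger_gap: 0.461
clock: 2.82
tool_pos: [0.4448, -0.0296, 0.1095]
orientation: [[0.999, 0.035, -0.0], [0.035, -0.999, -0.0], [-0.0, 0.0, -1.0]]
contact_force: [0.3, -0.2, -0.4]
finger_gap: 0.107
0.0 0.0 -0.0
0.0 0.0 -0.0
0.07 0.0016 0.0155
0.14 0.0043 0.0308
0.21 0.008 0.0459
0.28 0.0128 0.0608
0.35 0.0186 0.0752
0.42 0.0254 0.0892
0.49 0.0332 0.1027
0.56 0.0419 0.1156
0.63 0.0515 0.1279
0.7 0.0619 0.1395
0.77 0.0731 0.1503
0.84 0.085 0.1603
0.91 0.0976 0.1695
0.98 0.1108 0.1777
1.05 0.1246 0.185
1.12 0.1388 0.1914
1.19 0.1534 0.1967
1.26 0.1684 0.201
1.33 0.1836 0.2042
1.4 0.199 0.2063
1.47 0.2146 0.2074
1.54 0.2302 0.2074
1.61 0.2457 0.2062
1.68 0.2611 0.204
1.66 0.2567 0.2048
1.7 0.2655 0.2032
1.74 0.2742 0.2013
```

```bash
python3 - <<'E'
from h import *
from workcell import sensors,grab_frame
import cv2
c=camera_model("wrist");p,d=grab_frame("wrist");q,e=grab_frame("side")
a=cv2.resize(p[100:340,160:480],None,fx=2,fy=2);b=cv2.resize(q[150:290,240:400],(549,480),interpolation=3)
cv2.imwrite("pics/w2.png",np.vstack([a[:,:,::-1]])) ;cv2.imwrite("pics/s2.png",b[:,:,::-1])
cv2.imwrite("pics/m2.png",cv2.resize(np.hstack([a,b])[:,:,::-1],(800,323)))
S=camera_model("wrist");print(proj(c,[[.4448,-.0296,.1095],[.444,-.03,.113]]))
E
```

```text
[[316.78865049 264.31992482]
 [317.44663985 267.52170032]]
```

View pics/m2.png

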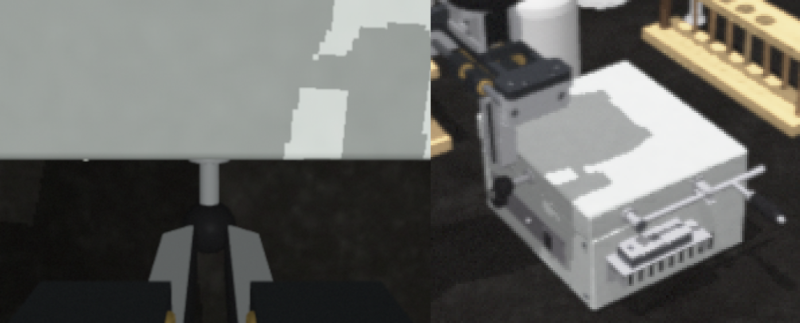

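```bash
python3 - <<'E'
from h import *
from workcell import sensors,grab_frame
import cv2
def cloud(n):
    c=camera_model(n);p,d=grab_frame(n);v,u=np.mgrid[:480,:640]
    X=(np.stack([(u-c["cx"])/c["fx"]*d,(v-c["cy"])/c["fy"]*d,d],-1)-c["t"])@c["R"];return p,d,X
p,d,X=cloud("wrist");s=sensors.read_state();print(s["tool_pos"],s["finger_gap"],d[271,316])
for v in range(225,330,8): print(v,[(tuple(X[v,u].round(3)),int(p[v,u].mean())) for u in(293,303,316,330)])
q,e,Y=cloud("side")
m=(Y[...,0]>.40)&(Y[...,0]<.472)&(abs(Y[...,1]+.03)<.05)&(Y[...,2]>.05)&(Y[...,2]<.2)&(e>0)
for z in np.arange(.06,.2,.01):
    k=m&(abs(Y[...,2]-z)<.005)
    if k.any():print(round(z,3),k.sum(),Y[k].min(0).round(3),Y[k].max(0).round(3))
cv2.imwrite("pics/z3.png",cv2.resize(np.hstack([q[170:260,230:320],cv2.resize(p[215:335,256:376],(90,90))]),None,fx=4.4,fy=4.4,interpolation=3)[:,:,::-1])
E
```

```text
[ 0.44525337 -0.02951812  0.10945819] 0.10580408060944872 0.20616451
225 [((np.float64(0.445), np.float64(-0.009), np.float64(-0.001)), 18), ((np.float64(0.446), np.float64(-0.018), np.float64(0.0)), 17), ((np.float64(0.47), np.float64(-0.028), np.float64(0.116)), 132), ((np.float64(0.447), np.float64(-0.041), np.float64(-0.0)), 27)]
233 [((np.float64(0.438), np.float64(-0.009), np.float64(-0.001)), 18), ((np.float64(0.439), np.float64(-0.018), np.float64(0.0)), 19), ((np.float64(0.466), np.float64(-0.028), np.float64(0.117)), 131), ((np.float64(0.44), np.float64(-0.042), np.float64(-0.001)), 26)]
241 [((np.float64(0.431), np.float64(-0.009), np.float64(-0.0)), 17), ((np.float64(0.432), np.float64(-0.018), np.float64(-0.001)), 17), ((np.float64(0.461), np.float64(-0.029), np.float64(0.116)), 131), ((np.float64(0.432), np.float64(-0.042), np.float64(-0.0)), 32)]
249 [((np.float64(0.424), np.float64(-0.01), np.float64(-0.002)), 19), ((np.float64(0.424), np.float64(-0.018), np.float64(-0.001)), 18), ((np.float64(0.456), np.float64(-0.029), np.float64(0.115)), 131), ((np.float64(0.425), 
[... 2607 characters left out ...]
np.float64(-0.033), np.float64(-0.001)), 22), ((np.float64(0.446), np.float64(-0.034), np.float64(0.192)), 15)]
0.1 1 [ 0.446 -0.038  0.105] [ 0.446 -0.038  0.105]
0.11 31 [ 0.434 -0.043  0.106] [ 0.471 -0.028  0.115]
0.12 64 [ 0.434 -0.044  0.115] [ 0.47  -0.022  0.125]
0.13 1 [ 0.447 -0.039  0.126] [ 0.447 -0.039  0.126]
0.14 9 [ 0.437 -0.042  0.142] [ 0.455 -0.021  0.145]
0.15 36 [ 0.436 -0.05   0.146] [ 0.454 -0.015  0.155]
0.16 48 [ 0.436 -0.05   0.155] [ 0.456 -0.017  0.165]
0.17 55 [ 0.436 -0.05   0.165] [ 0.457 -0.014  0.175]
0.18 50 [ 0.436 -0.051  0.175] [ 0.456 -0.013  0.185]
0.19 52 [ 0.435 -0.051  0.185] [ 0.455 -0.012  0.195]
0.2 17 [ 0.435 -0.049  0.195] [ 0.442 -0.015  0.199]
```

View pics/z3.png

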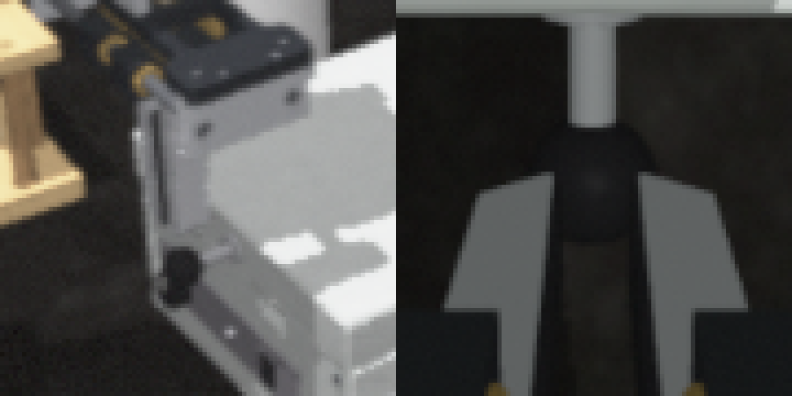

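The knob was missed. By depth the finger tips end at z≈0.142, about 33 mm above the reported TCP (0.1095), so the fingers closed just above the ball, whose top is at 0.124. I'll check whether that offset also holds in the earlier image with the jaws open.

```bash
python3 - <<'E'
from h import *
from workcell import sensors,grab_frame
c=camera_model("wrist");s=sensors.read_state();T=s["tool_pos"];print(T,s["orientation"].round(3).tolist(),s["joints"])
d=np.load("pics/w1d.npy");v,u=np.mgrid[:480,:640]
C=np.stack([(u-c["cx"])/c["fx"]*d,(v-c["cy"])/c["fy"]*d,d],-1)
O=s["orientation"];X=((C-c["t"])@c["R"]-T)@O   # tool coords (camera fixed in tool)
for (v,u) in[(270,248),(272,245),(280,240),(300,225),(270,385),(275,390),(300,410)]:print(u,v,X[v,u].round(4))
p,e=grab_frame("side");D=camera_model("side")
Y=(np.stack([(np.mgrid[:480,:640][1]-D["cx"])/D["fx"]*e,(np.mgrid[:480,:640][0]-D["cy"])/D["fy"]*e,e],-1)-D["t"])@D["R"]
Z=(Y-T)@O;m=(abs(Z[...,1])<.1)&(abs(Z[...,0])<.06)&(Z[...,2]<-.02)&(Z[...,2]>-.3)&(e>0)
for z in np.arange(-.25,0,.02):
    k=m&(abs(Z[...,2]-z)<.01)
    if k.any():print(round(z,2),k.sum(),Z[k].min(0).round(3),Z[k].max(0).round(3))
E
```

```text
[ 0.44499803 -0.02953324  0.10913218] [[0.999, 0.035, 0.0], [0.035, -0.999, -0.0], [0.0, 0.0, -1.0]] [ -6.46304118  10.33057135   6.94737173 120.84995316  -1.64861221
  48.88405398 -86.54064605]
248 270 [ 0.0085 -0.0334 -0.0359]
245 272 [ 0.0086 -0.0343 -0.0392]
240 280 [ 0.0085 -0.0345 -0.05  ]
225 300 [ 0.0087 -0.0358 -0.0734]
385 270 [ 0.0084  0.0331 -0.0356]
390 275 [ 0.0082  0.0342 -0.0425]
410 300 [ 0.0085  0.0363 -0.0729]
-0.25 305 [-0.048 -0.015 -0.26 ] [ 0.042  0.052 -0.246]
-0.23 332 [-0.037 -0.015 -0.238] [ 0.035  0.041 -0.22 ]
-0.21 136 [-0.035 -0.04  -0.22 ] [ 0.032  0.037 -0.2  ]
-0.19 251 [-0.022 -0.041 -0.2  ] [ 0.025  0.022 -0.18 ]
-0.17 920 [-0.034 -0.087 -0.18 ] [ 0.035  0.093 -0.16 ]
-0.15 590 [-0.035 -0.082 -0.16 ] [ 0.035  0.091 -0.14 ]
-0.13 209 [-0.034 -0.078 -0.14 ] [ 0.035  0.086 -0.128]
-0.11 38 [-0.011 -0.011 -0.116] [-0.003  0.021 -0.1  ]
-0.09 74 [-0.01  -0.019 -0.1  ] [ 0.008  0.023 -0.08 ]
-0.07 100 [-0.01  -0.016 -0.08 ] [ 0.012  0.021 -0.061]
-0.05 104 [-0.01  -0.016 -0.06 ] [ 0.011  0.023 -0.04 ]
-0.03 434 [-0.009 -0.061 -0.04 ] [ 0.06  0.1  -0.02]
```

The offset is constant: both tips and body sit 32 mm short of the stated TCP. I'll treat the grasp point as 51 mm behind the reported TCP, so I reopen, go 47 mm lower and close again.

```bash
python3 -m creep '[{"translation":[0,0,0],"angular":[0,0,0],"jaw":0.06},{"translation":[0,0,0],"angular":[0,0,0],"jaw":0.06},{"translation":[0,0,0],"angular":[0,0,0],"jaw":0.06},{"translation":[0,0,0],"angular":[0,0,0],"jaw":0.06},{"translation":[0,0,0],"angular":[0,0,0],"jaw":0.06},{"translation":[0,0,0],"angular":[0,0,0],"jaw":0.06},{"translation":[0,0,0],"angular":[0,0,0],"jaw":0.06},{"translation":[0,0,0],"angular":[0,0,0],"jaw":0.06}]' 20
python3 -m creep '[{"translation":[0,0,0.02],"angular":[0,0,0],"jaw":0.06},{"translation":[0,0,0.04],"angular":[0,0,0],"jaw":0.06},{"translation":[0,0,0.047],"angular":[0,0,0],"jaw":0.06},{"translation":[0,0,0.047],"angular":[0,0,0],"jaw":0.01},{"translation":[0,0,0.047],"angular":[0,0,0],"jaw":0.01},{"translation":[0,0,0.047],"angular":[0,0,0],"jaw":0.01},{"translation":[0,0,0.047],"angular":[0,0,0],"jaw":0.01},{"translation":[0,0,0.047],"angular":[0,0,0],"jaw":0.01}]' 20
python3 -m creep '[{"translation":[0,0,0],"angular":[0,0,0],"jaw":0.01},{"translation":[0,0,0],"angular":[0,0,0],"jaw":0.01},{"translation":[0,0,0],"angular":[0,0,0],"jaw":0.01},{"translation":[0,0,0],"angular":[0,0,0],"jaw":0.01},{"translation":[0,0,0],"angular":[0,0,0],"jaw":0.01},{"translation":[0,0,-0.001],"angular":[0,0,0],"jaw":0.01},{"translation":[0,0,-0.002],"angular":[0,0,0],"jaw":0.01},{"translation":[0,0,-0.004],"angular":[0,0,0],"jaw":0.01}]'
```

```text
clock: 3.73
tool_pos: [0.4449, -0.0296, 0.1089]
orientation: [[0.999, 0.035, -0.0], [0.035, -0.999, -0.0], [-0.0, 0.0, -1.0]]
contact_force: [0.3, -0.4, -0.0]
finger_gap: 0.622
clock: 4.4
tool_pos: [0.4453, -0.0295, 0.0626]
orientation: [[0.999, 0.035, 0.001], [0.035, -0.999, 0.0], [0.001, -0.0, -1.0]]
contact_force: [0.1, -1.0, 0.1]
finger_gap: 0.319
clock: 5.07
tool_pos: [0.4454, -0.0289, 0.0661]
orientation: [[0.999, 0.035, 0.001], [0.035, -0.999, 0.0], [0.001, -0.0, -1.0]]
contact_force: [4.2, 5.0, -2.3]
finger_gap: 0.229
```

```bash
python3 -m creep '[{"translation":[0.0016,-0.0005,-0.0115],"angular":[0,0,0],"jaw":0.01},{"translation":[0.0043,-0.0005,-0.0268],"angular":[0,0,0],"jaw":0.01},{"translation":[0.008,-0.0005,-0.0419],"angular":[0,0,0],"jaw":0.01},{"translation":[0.0128,-0.0005,-0.0568],"angular":[0,0,0],"jaw":0.01},{"translation":[0.0186,-0.0005,-0.0712],"angular":[0,0,0],"jaw":0.01},{"translation":[0.0254,-0.0005,-0.0852],"angular":[0,0,0],"jaw":0.01},{"translation":[0.0332,-0.0005,-0.0987],"angular":[0,0,0],"jaw":0.01},{"translation":[0.0419,-0.0005,-0.1116],"angular":[0,0,0],"jaw":0.01}]' 20
```

```text
clock: 5.73
tool_pos: [0.4866, -0.0275, 0.1783]
orientation: [[0.999, 0.035, -0.0], [0.035, -0.999, 0.0], [-0.0, -0.0, -1.0]]
contact_force: [1.7, 1.4, -4.5]
finger_gap: 0.233
```

```bash
python3 -m creep '[{"translation":[0.0096,0,-0.0123],"angular":[0,0,0],"jaw":0.01},{"translation":[0.02,0,-0.0239],"angular":[0,0,0],"jaw":0.01},{"translation":[0.0312,0,-0.0347],"angular":[0,0,0],"jaw":0.01},{"translation":[0.0431,0,-0.0447],"angular":[0,0,0],"jaw":0.01},{"translation":[0.0557,0,-0.0539],"angular":[0,0,0],"jaw":0.01},{"translation":[0.0689,0,-0.0621],"angular":[0,0,0],"jaw":0.01},{"translation":[0.0827,0,-0.0694],"angular":[0,0,0],"jaw":0.01},{"translation":[0.0969,0,-0.0758],"angular":[0,0,0],"jaw":0.01}]' 20
```

```text
clock: 6.4
tool_pos: [0.584, -0.0242, 0.2539]
orientation: [[0.999, 0.035, -0.0], [0.035, -0.999, -0.0], [-0.0, 0.0, -1.0]]
contact_force: [1.0, 0.1, -2.5]
finger_gap: 0.229
```

```bash
python3 -m creep '[{"translation":[0.0146,0,-0.0053],"angular":[0,0,0],"jaw":0.01},{"translation":[0.0296,0,-0.0096],"angular":[0,0,0],"jaw":0.01},{"translation":[0.0448,0,-0.0128],"angular":[0,0,0],"jaw":0.01},{"translation":[0.0602,0,-0.0149],"angular":[0,0,0],"jaw":0.01},{"translation":[0.0758,0,-0.016],"angular":[0,0,0],"jaw":0.01},{"translation":[0.0914,0,-0.016],"angular":[0,0,0],"jaw":0.01},{"translation":[0.1069,0,-0.0148],"angular":[0,0,0],"jaw":0.01},{"translation":[0.1223,0,-0.0126],"angular":[0,0,0],"jaw":0.01}]' 20
```

```text
clock: 7.07
tool_pos: [0.707, -0.02, 0.2668]
orientation: [[0.999, 0.035, 0.002], [0.035, -0.999, -0.0], [0.002, 0.0, -1.0]]
contact_force: [0.6, -0.1, 4.8]
finger_gap: 0.233
```

```bash
python3 -m creep '[{"translation":[0.004,0,0.001],"angular":[0,0,0],"jaw":0.01},{"translation":[0.008,0,0.0018],"angular":[0,0,0],"jaw":0.01},{"translation":[0.012,0,0.0025],"angular":[0,0,0],"jaw":0.01},{"translation":[0.012,0,0.0025],"angular":[0,0,0],"jaw":0.01},{"translation":[0.012,0,0.0025],"angular":[0,0,0],"jaw":0.01},{"translation":[0.012,0,0.0025],"angular":[0,0,0],"jaw":0.05},{"translation":[0.012,0,0.0025],"angular":[0,0,0],"jaw":0.05},{"translation":[0.012,0,0.0025],"angular":[0,0,0],"jaw":0.05}]' 20
python3 -m creep '[{"translation":[0,0,0],"angular":[0,0,0],"jaw":0.05},{"translation":[0,0,0],"angular":[0,0,0],"jaw":0.05},{"translation":[0,0,0],"angular":[0,0,0],"jaw":0.05},{"translation":[0,0,0],"angular":[0,0,0],"jaw":0.05},{"translation":[0,0,-0.02],"angular":[0,0,0],"jaw":0.05},{"translation":[0,0,-0.04],"angular":[0,0,0],"jaw":0.05},{"translation":[0,0,-0.06],"angular":[0,0,0],"jaw":0.05},{"translation":[0,0,-0.08],"angular":[0,0,0],"jaw":0.05}]'
python3 - <<'E'
from h import *
from workcell import grab_frame
import cv2
q,e=grab_frame("side");np.save("pics/side4d.npy",e);cv2.imwrite("pics/side4.png",q[:,:,::-1])
cv2.imwrite("pics/c4.png",cv2.resize(q[130:300,235:435],None,fx=4,fy=3.53,interpolation=3)[:,:,::-1])
E
```

```text
clock: 7.73
tool_pos: [0.7175, -0.0196, 0.2631]
orientation: [[0.999, 0.035, -0.001], [0.035, -0.999, -0.0], [-0.001, 0.0, -1.0]]
contact_force: [0.0, 1.2, 0.1]
finger_gap: 0.408
clock: 8.4
tool_pos: [0.7177, -0.0195, 0.3444]
orientation: [[0.999, 0.035, -0.0], [0.035, -0.999, -0.0], [-0.0, 0.0, -1.0]]
contact_force: [0.1, -0.8, -0.6]
finger_gap: 0.532
```

View pics/c4.png

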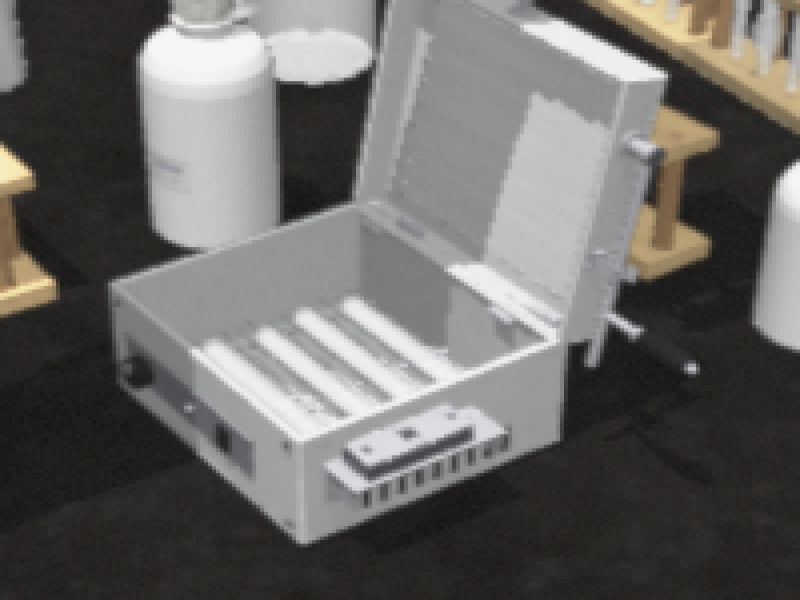

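Lid leans back and stays. The hole is visible at crop (409,433), the grip centre is at about (665,351) and the rod's foot at (593,365).

```bash
cat >> h.py <<'E'
PSI=np.radians(1.93);C0=np.array([.577,-.0265]);EX=np.array([np.cos(PSI),np.sin(PSI)]);EY=np.array([-EX[1],EX[0]])
def tow(p): p=np.asarray(p,float);return np.r_[C0+EX*p[0]+EY*p[1],p[2]]
def toc(w): d=np.asarray(w)[:2]-C0;return np.array([d@EX,d@EY,w[2]])
def ray(c,uv): return -c["R"].T@c["t"],np.array([(uv[0]-c["cx"])/c["fx"],(uv[1]-c["cy"])/c["fy"],1])@c["R"]
def atz(c,uv,z): o,r=ray(c,uv);return toc(o+r*(z-o[2])/r[2])
def aty(c,uv,y):
    o,r=ray(c,uv);n=np.r_[EY,0];return toc(o+r*((y-(o[:2]-C0)@EY)/(r@n)))
# linkage, chest x/z relative to hinge
def link(th,ph):
    rad=np.array([-np.cos(th),np.sin(th)]);pe=np.array([np.sin(th),np.cos(th)]);P=.145*rad+.015*pe
    d=-np.cos(ph)*rad-np.sin(ph)*pe;h=np.array([.09,.098]);return h+P,h+P+.1176*d,h+P+.1576*d
E
python3 - <<'E'
from h import *
D=camera_model("side");K=lambda u,v:(235+u/4,130+v/3.53)
print("hole",atz(D,K(409,433),.086),"screws",atz(D,K(366,450),.086),atz(D,K(453,414),.086))
print("rim FR",atz(D,K(302,437),.098),"rim BR",atz(D,K(562,342),.098),"rimFL",atz(D,K(112,285),.098),"BL",atz(D,K(365,205),.098))
print("grip",aty(D,K(665,351),-.18),"foot",aty(D,K(593,365),-.127),"tip",aty(D,K(692,368),-.2),"inner",aty(D,K(640,335),-.16))
for th in(1.65,1.7,1.75):print(th,[x.round(4) for x in link(th,0)])
print("proj hole for +2..30",[proj(D,tow([x,-.127,.086]))[0].round(1) for x in(-.042,-.03,-.014)],K(409,433))
print("proj grip,foot",proj(D,tow([link(1.75,0)[1][0],-.18,link(1.75,0)[1][1]])),K(665,351),proj(D,tow([link(1.75,0)[2][0],-.127,link(1.75,0)[2][1]])),K(593,365))
E
```

```text
hole [-0.0330795  -0.12725649  0.086     ] screws [-0.06314728 -0.12723993  0.086     ] [-0.00055856 -0.125923    0.086     ]
rim FR [-0.0934424  -0.10779995  0.098     ] rim BR [ 0.09106143 -0.11252526  0.098     ] rimFL [-0.09675195  0.10383272  0.098     ] BL [0.09536907 0.10002249 0.098     ]
grip [ 0.10989358 -0.18        0.12320937] foot [ 0.10464285 -0.127       0.08143461] tip [ 0.11284189 -0.2         0.12040922] inner [ 0.10824668 -0.16        0.12489239]
1.65 [array([0.1164, 0.2414]), array([0.1071, 0.1241]), array([0.104 , 0.0843])]
1.7 [array([0.1236, 0.2399]), array([0.1084, 0.1232]), array([0.1033, 0.0836])]
1.75 [array([0.1306, 0.238 ]), array([0.1096, 0.1223]), array([0.1025, 0.0829])]
proj hole for +2..30 [array([334., 254.]), array([338.3, 252.1]), array([343.9, 249.6])] (337.25, 252.6628895184136)
proj grip,foot [[401.13022119 229.79282381]] (401.25, 229.43342776203968) [[382.616695   233.21013655]] (383.25, 233.39943342776206)
```

Linkage model predicts grip and foot to within 1 px. The hole is at chest x≈-0.033 m, 11 mm behind the given point. Next I move over the grip with the jaws turned along x.

```bash
python3 -m creep '[{"translation":[-0.006,0.04,0],"angular":[0,0,-7],"jaw":0.06},{"translation":[-0.012,0.08,0],"angular":[0,0,-14],"jaw":0.06},{"translation":[-0.018,0.12,0],"angular":[0,0,-21],"jaw":0.06},{"translation":[-0.025,0.16,0],"angular":[0,0,-28],"jaw":0.06},{"translation":[-0.031,0.188,0],"angular":[0,0,-35],"jaw":0.06},{"translation":[-0.031,0.188,0],"angular":[0,0,-42],"jaw":0.06},{"translation":[-0.031,0.188,0],"angular":[0,0,-49],"jaw":0.06},{"translation":[-0.031,0.188,0],"angular":[0,0,-56],"jaw":0.06}]'
python3 -m creep '[{"translation":[0,0,0.02],"angular":[0,0,-7],"jaw":0.06},{"translation":[0,0,0.04],"angular":[0,0,-14],"jaw":0.06},{"translation":[0,0,0.06],"angular":[0,0,-21],"jaw":0.06},{"translation":[0,0,0.08],"angular":[0,0,-28],"jaw":0.06},{"translation":[0,0,0.1],"angular":[0,0,-34],"jaw":0.06},{"translation":[0,0,0.12],"angular":[0,0,-34],"jaw":0.06},{"translation":[0,0,0.14],"angular":[0,0,-34],"jaw":0.06},{"translation":[0,0,0.14],"angular":[0,0,-34],"jaw":0.06}]'
python3 - <<'E'
from h import *
from workcell import sensors,grab_frame
import cv2
s=sensors.read_state();print(toc(s["tool_pos"]).round(4),s["orientation"][:2,:2].round(3).tolist(),s["joints"].round(1))
D=camera_model("side")
for n,uv in[("stopper",(313,366)),("flask",(358,372)),("beaker",(440,375)),("cyl",(440,330))]:print(n,atz(D,uv,0).round(3))
c=camera_model("wrist");p,d=grab_frame("wrist");g=tow([.1096,-.18,.1223]);print(proj(c,g))
q=proj(c,g)[0].astype(int);v,u=np.mgrid[:480,:640]
X=(np.stack([(u-c["cx"])/c["fx"]*d,(v-c["cy"])/c["fy"]*d,d],-1)-c["t"])@c["R"]
A=X-np.r_[C0,0];Z=np.stack([A[...,:2]@EX,A[...,:2]@EY,X[...,2]],-1)
m=(d>0)&(abs(Z[...,0]-.11)<.03)&(abs(Z[...,1]+.18)<.035)&(abs(Z[...,2]-.122)<.02)
print(m.sum(),Z[m].min(0),Z[m].max(0),Z[m].mean(0))
E
```

```text
clock: 9.12
tool_pos: [0.6932, -0.2092, 0.3432]
orientation: [[0.526, 0.851, -0.0], [0.851, -0.526, -0.0], [-0.0, -0.0, -1.0]]
contact_force: [0.2, -0.3, -0.1]
finger_gap: 0.636
clock: 9.78
tool_pos: [0.6915, -0.2082, 0.1992]
orientation: [[-0.035, 0.999, -0.005], [0.999, 0.035, 0.001], [0.002, -0.005, -1.0]]
contact_force: [0.2, -0.0, -0.4]
finger_gap: 0.636
[ 0.1084 -0.1854  0.1992] [[-0.035, 0.999], [0.999, 0.035]] [18.3 33.6 -6.4 74.2  3.7 72.7 13.9]
stopper [-0.221 -0.305  0.   ]
flask [-0.156 -0.368  0.   ]
beaker [-0.028 -0.466  0.   ]
cyl [ 0.056 -0.382  0.   ]
[[319.68952981 229.71666375]]
1232 [ 0.10047732 -0.20263324  0.11785652] [ 0.11622997 -0.14510009  0.13153609] [ 0.10836687 -0.17353554  0.12728916]
```

Grip centre measured at chest (0.108, -0.18, 0.1225) and the tool is on it. Descend and close.

```bash
python3 -m creep '[{"translation":[0,0,0.03],"angular":[0,0,0],"jaw":0.06},{"translation":[0,0,0.06],"angular":[0,0,0],"jaw":0.06},{"translation":[0,0,0.09],"angular":[0,0,0],"jaw":0.06},{"translation":[0,0,0.115],"angular":[0,0,0],"jaw":0.06},{"translation":[0,0,0.128],"angular":[0,0,0],"jaw":0.06},{"translation":[0,0,0.128],"angular":[0,0,0],"jaw":0.06},{"translation":[0,0,0.128],"angular":[0,0,0],"jaw":0.005},{"translation":[0,0,0.128],"angular":[0,0,0],"jaw":0.005}]' 40
python3 -m creep '[{"translation":[0,0,0],"angular":[0,0,0],"jaw":0.005},{"translation":[0,0,0],"angular":[0,0,0],"jaw":0.005},{"translation":[0,0,0],"angular":[0,0,0],"jaw":0.005},{"translation":[0,0,0],"angular":[0,0,0],"jaw":0.005},{"translation":[0,0,0],"angular":[0,0,0],"jaw":0.005},{"translation":[0,0,0],"angular":[0,0,0],"jaw":0.005},{"translation":[0,0,0],"angular":[0,0,0],"jaw":0.005},{"translation":[0,0,0],"angular":[0,0,0],"jaw":0.005}]'
python3 - <<'E'
from h import *
g0=link(1.74,0)[1]
print("swing at th 1.74: box x, up")
for ph in np.arange(0,1.25,.08):print(round(ph,2),(link(1.74,ph)[1]-g0).round(4))
hx=-.033
from scipy.optimize import fsolve
for hx in(-.040,-.036,-.033,-.030,-.026):
    th,ph=fsolve(lambda q:link(*q)[2]-[hx,.086],[.95,.92]);t2,p2=fsolve(lambda q:link(*q)[2]-[hx,.074],[.95,.92])
    print(hx,th,ph,link(th,ph)[1],t2,p2,link(t2,p2)[1])
E
```

```text
clock: 10.5
tool_pos: [0.6946, -0.2088, 0.0779]
orientation: [[-0.035, 0.999, 0.003], [0.999, 0.035, -0.001], [-0.001, 0.003, -1.0]]
contact_force: [-0.2, 0.8, 0.8]
finger_gap: 0.532
clock: 11.17
tool_pos: [0.6931, -0.2085, 0.0755]
orientation: [[-0.035, 0.999, -0.001], [0.999, 0.035, 0.0], [0.0, -0.001, -1.0]]
contact_force: [-4.7, 1.1, 5.0]
finger_gap: 0.159
swing at th 1.74: box x, up
0.0 [0. 0.]
0.08 [-0.0092  0.002 ]
0.16 [-0.0182  0.0046]
0.24 [-0.027  0.008]
0.32 [-0.0355  0.0121]
0.4 [-0.0436  0.0169]
0.48 [-0.0513  0.0222]
0.56 [-0.0586  0.0282]
0.64 [-0.0653  0.0348]
0.72 [-0.0715  0.0418]
0.8 [-0.0772  0.0494]
0.88 [-0.0822  0.0573]
0.96 [-0.0865  0.0657]
1.04 [-0.0902  0.0743]
1.12 [-0.0932  0.0832]
1.2 [-0.0954  0.0924]
-0.04 1.0143238142288744 0.9896150573075174 [-0.02321099  0.12230605] 0.9165187244074069 1.0016892395000574 [-0.02638139  0.11161028]
-0.036 1.0291342311981926 0.9605048081606301 [-0.01973186  0.12254241] 0.9283138309327503 0.9728727679842903 [-0.02302351  0.11183663]
-0.033 1.0401748416650942 0.9387990778109897 [-0.01712251  0.12271383] 0.9369657572817781 0.9514024955467285 [-0.02050957  0.11199986]
-0.03 1.0511600810285917 0.9171975904166074 [-0.01451316  0.12288032] 0.9454445378121523 0.9300503795702675 [-0.01799977  0.1121575 ]
-0.026 1.0657242267616007 0.8885509397394156 [-0.01103404  0.12309475] 0.956468350849688 0.9017595272232334 [-0.0146604   0.11235901]
```

```bash
python3 -m creep '[{"translation":[0,-0.0046,-0.001],"angular":[0,0,0],"jaw":0.005},{"translation":[0,-0.0092,-0.002],"angular":[0,0,0],"jaw":0.005},{"translation":[0,-0.0182,-0.0046],"angular":[0,0,0],"jaw":0.005},{"translation":[0,-0.027,-0.008],"angular":[0,0,0],"jaw":0.005},{"translation":[0,-0.0355,-0.0121],"angular":[0,0,0],"jaw":0.005},{"translation":[0,-0.0436,-0.0169],"angular":[0,0,0],"jaw":0.005},{"translation":[0,-0.0513,-0.0222],"angular":[0,0,0],"jaw":0.005},{"translation":[0,-0.0513,-0.0222],"angular":[0,0,0],"jaw":0.005}]' 50
python3 - <<'E'
from h import *
from workcell import sensors,grab_frame
import cv2
s=sensors.read_state();print(toc(s["tool_pos"]).round(4))
q,e=grab_frame("side");D=camera_model("side")
cv2.imwrite("pics/c5.png",cv2.resize(q[110:280,270:470],None,fx=4,fy=3.53,interpolation=3)[:,:,::-1])
for ph in(0,.2,.4,.48,.6):print(ph,[proj(D,tow([p[0],-.127,p[1]]))[0].round(1).tolist() for p in link(1.74,ph)])
E
```

```text
clock: 11.83
tool_pos: [0.6409, -0.2104, 0.0991]
orientation: [[-0.034, 0.999, 0.0], [0.999, 0.034, -0.0], [-0.0, 0.0, -1.0]]
contact_force: [0.5, 2.4, 0.1]
finger_gap: 0.154
[ 0.0577 -0.186   0.0991]
0 [[396.7, 173.6], [386.0, 218.9], [382.7, 233.1]]
0.2 [[396.7, 173.6], [378.8, 219.9], [373.1, 234.7]]
0.4 [[396.7, 173.6], [372.1, 219.2], [364.1, 234.1]]
0.48 [[396.7, 173.6], [369.7, 218.4], [360.8, 233.1]]
0.6 [[396.7, 173.6], [366.2, 216.6], [356.0, 231.0]]
```

View pics/c5.png

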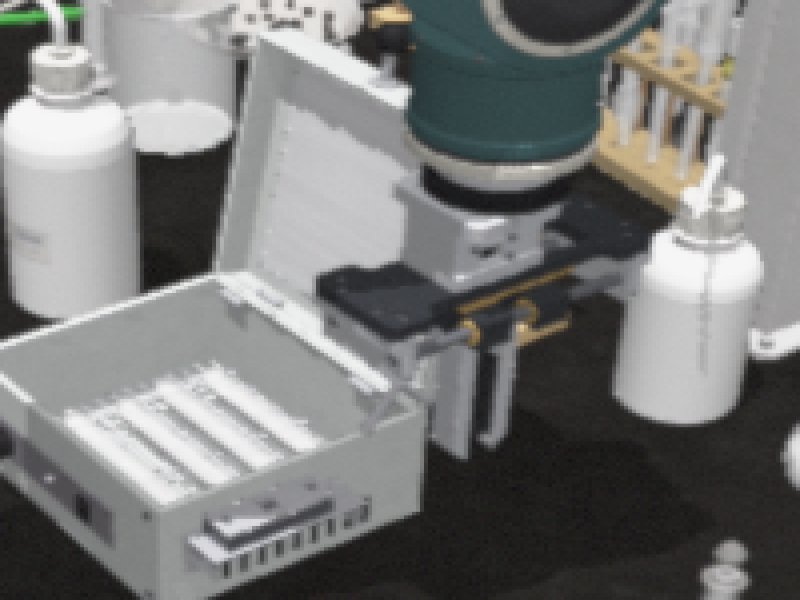

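```bash
python3 -m creep '[{"translation":[0,-0.0073,-0.006],"angular":[0,0,0],"jaw":0.005},{"translation":[0,-0.014,-0.0126],"angular":[0,0,0],"jaw":0.005},{"translation":[0,-0.0202,-0.0196],"angular":[0,0,0],"jaw":0.005},{"translation":[0,-0.0259,-0.0272],"angular":[0,0,0],"jaw":0.005},{"translation":[0,-0.0309,-0.0351],"angular":[0,0,0],"jaw":0.005},{"translation":[0,-0.0342,-0.0413],"angular":[0,0,0],"jaw":0.005},{"translation":[0,-0.0342,-0.0413],"angular":[0,0,0],"jaw":0.005},{"translation":[0,-0.0342,-0.0413],"angular":[0,0,0],"jaw":0.005}]' 50
python3 - <<'E'
from h import *
from workcell import sensors
s=sensors.read_state();t=toc(s["tool_pos"]);print(t.round(4),s["contact_force"],s["finger_gap"])
g0=link(1.74,.94)[1];print(g0,"off",t[[0,2]]-g0)
for th in np.arange(1.74,1.05,-.04):
    P,g,f=link(th,.94);print(round(th,2),(g-g0).round(4),"foot",f.round(3))
E
```

```text
clock: 12.55
tool_pos: [0.608, -0.2115, 0.1394]
orientation: [[-0.035, 0.999, 0.001], [0.999, 0.035, -0.0], [-0.0, 0.001, -1.0]]
contact_force: [2.0, 0.6, 0.7]
finger_gap: 0.158
[ 0.0248 -0.1859  0.1394] [1.97062673 0.64232982 0.69921641] 0.15762210998055
[0.02391093 0.18602726] off [ 0.00084853 -0.04664735]
1.74 [0. 0.] foot [-0.012  0.168]
1.7 [-0.0035 -0.0027] foot [-0.015  0.164]
1.66 [-0.0068 -0.0056] foot [-0.017  0.16 ]
1.62 [-0.0101 -0.0085] foot [-0.02   0.156]
1.58 [-0.0132 -0.0117] foot [-0.022  0.151]
1.54 [-0.0162 -0.0149] foot [-0.024  0.147]
1.5 [-0.019  -0.0182] foot [-0.026  0.142]
1.46 [-0.0218 -0.0217] foot [-0.027  0.137]
1.42 [-0.0243 -0.0253] foot [-0.029  0.133]
1.38 [-0.0268 -0.0289] foot [-0.03   0.128]
1.34 [-0.0291 -0.0327] foot [-0.031  0.123]
1.3 [-0.0312 -0.0365] foot [-0.032  0.118]
1.26 [-0.0332 -0.0405] foot [-0.033  0.113]
1.22 [-0.035  -0.0445] foot [-0.033  0.108]
1.18 [-0.0367 -0.0486] foot [-0.034  0.103]
1.14 [-0.0382 -0.0527] foot [-0.034  0.098]
1.1 [-0.0395 -0.0569] foot [-0.034  0.093]
1.06 [-0.0407 -0.0611] foot [-0.033  0.089]
```

```bash
python3 -m creep '[{"translation":[0,-0.0035,0.0027],"angular":[0,0,0],"jaw":0.005},{"translation":[0,-0.0068,0.0056],"angular":[0,0,0],"jaw":0.005},{"translation":[0,-0.0101,0.0085],"angular":[0,0,0],"jaw":0.005},{"translation":[0,-0.0132,0.0117],"angular":[0,0,0],"jaw":0.005},{"translation":[0,-0.0162,0.0149],"angular":[0,0,0],"jaw":0.005},{"translation":[0,-0.019,0.0182],"angular":[0,0,0],"jaw":0.005},{"translation":[0,-0.0218,0.0217],"angular":[0,0,0],"jaw":0.005},{"translation":[0,-0.0243,0.0253],"angular":[0,0,0],"jaw":0.005}]'
python3 -m creep '[{"translation":[0,-0.0025,0.0036],"angular":[0,0,0],"jaw":0.005},{"translation":[0,-0.0048,0.0074],"angular":[0,0,0],"jaw":0.005},{"translation":[0,-0.0069,0.0112],"angular":[0,0,0],"jaw":0.005},{"translation":[0,-0.0089,0.0152],"angular":[0,0,0],"jaw":0.005},{"translation":[0,-0.0107,0.0192],"angular":[0,0,0],"jaw":0.005},{"translation":[0,-0.0124,0.0233],"angular":[0,0,0],"jaw":0.005},{"translation":[0,-0.0139,0.0274],"angular":[0,0,0],"jaw":0.005},{"translation":[0,-0.0139,0.0274],"angular":[0,0,0],"jaw":0.005}]'
python3 - <<'E'
from h import *
from workcell import sensors,grab_frame
import cv2
s=sensors.read_state();print(toc(s["tool_pos"]).round(4),s["contact_force"],s["finger_gap"])
c=camera_model("wrist");p,_=grab_frame("wrist");q,e=grab_frame("side");S=camera_model("side")
print("wrist pred: hole,foot,grip,pivot",proj(c,[tow([-.033,-.127,.086])]+[tow([x[0],y,x[1]]) for x,y in zip(link(1.14,.94)[::-1],(-.127,-.18,-.127))]).round(0).tolist())
print("side pred",proj(S,[tow([-.033,-.127,.086])]+[tow([x[0],y,x[1]]) for x,y in zip(link(1.14,.94)[::-1],(-.127,-.18,-.127))]).round(0).tolist())
cv2.imwrite("pics/c6.png",np.hstack([cv2.resize(p,(440,330)),cv2.resize(q[160:290,270:412],(360,330),interpolation=3)])[:,:,::-1])
E
```

```text
clock: 13.22
tool_pos: [0.5832, -0.2123, 0.1132]
orientation: [[-0.035, 0.999, -0.0], [0.999, 0.035, 0.0], [0.0, -0.0, -1.0]]
contact_force: [0.3, 0.4, 1.3]
finger_gap: 0.156
clock: 13.88
tool_pos: [0.569, -0.2128, 0.0852]
orientation: [[-0.035, 0.999, -0.001], [0.999, 0.035, 0.0], [0.0, -0.001, -1.0]]
contact_force: [-0.6, 0.6, -1.8]
finger_gap: 0.156
[-0.0143 -0.1859  0.0852] [-0.60804104  0.56211536 -1.82562419] 0.1559654781581753
wrist pred: hole,foot,grip,pivot [[284.0, 164.0], [281.0, 165.0], [319.0, 287.0], [684.0, 208.0]]
side pred [[337.0, 253.0], [337.0, 248.0], [359.0, 245.0], [367.0, 186.0]]
```

View pics/c6.png

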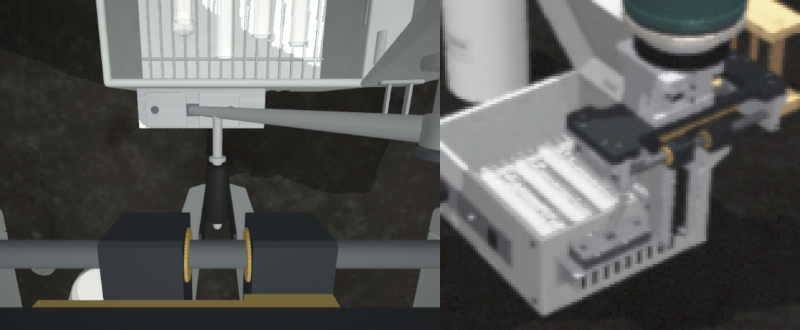

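Wrist view: the foot is over the plate at about full-frame (281,158), the plate's front screw at (224,160) and the grip between the pads. This agrees with the prediction, so I compute the small descent steps onto the hole.

```bash
cat >> h.py <<'E'
from scipy.optimize import fsolve
OFF=np.array([.0008,-.0466])
def est(t):
    g=t[[0,2]]-OFF;q=fsolve(lambda q:link(*q)[1]-g,[1.05,.94]);return g,q,link(*q)[2]
def steps(t,feet):
    g=est(t)[0]
    for f in feet:
        q=fsolve(lambda q:link(*q)[2]-f,[1.,.94]);d=link(*q)[1]-g;print(np.round(f,4),"th,ph",q.round(3),"tool y %.4f z %.4f"%(d[0],-d[1]))
E
python3 - <<'E'
from h import *
from workcell import sensors
t=toc(sensors.read_state()["tool_pos"]);print(t,est(t))
steps(t,[(-.033,z) for z in(.096,.093,.091,.089,.087,.086,.085,.083,.08,.077,.074)])
E
```

```text
[-0.01373999 -0.18592192  0.08604445] (array([-0.01453999,  0.13264445]), array([1.1331187 , 0.94048235]), array([-0.03381539,  0.09759508]))
[-0.033  0.096] th,ph [1.124 0.935] tool y 0.0003 z 0.0013
[-0.033  0.093] th,ph [1.099 0.935] tool y -0.0006 z 0.0039
[-0.033  0.091] th,ph [1.082 0.936] tool y -0.0012 z 0.0056
[-0.033  0.089] th,ph [1.066 0.937] tool y -0.0017 z 0.0073
[-0.033  0.087] th,ph [1.049 0.938] tool y -0.0023 z 0.0091
[-0.033  0.086] th,ph [1.04  0.939] tool y -0.0026 z 0.0099
[-0.033  0.085] th,ph [1.032 0.94 ] tool y -0.0029 z 0.0108
[-0.033  0.083] th,ph [1.015 0.941] tool y -0.0034 z 0.0126
[-0.033  0.08 ] th,ph [0.989 0.944] tool y -0.0043 z 0.0152
[-0.033  0.077] th,ph [0.963 0.947] tool y -0.0051 z 0.0179
[-0.033  0.074] th,ph [0.937 0.951] tool y -0.0060 z 0.0206
```

```bash
python3 -m creep '[{"translation":[0,0,0.0015],"angular":[0,0,0],"jaw":0.005},{"translation":[0,-0.0005,0.003],"angular":[0,0,0],"jaw":0.005},{"translation":[0,-0.001,0.0045],"angular":[0,0,0],"jaw":0.005},{"translation":[0,-0.0013,0.006],"angular":[0,0,0],"jaw":0.005},{"translation":[0,-0.0017,0.0073],"angular":[0,0,0],"jaw":0.005},{"translation":[0,-0.0017,0.0073],"angular":[0,0,0],"jaw":0.005},{"translation":[0,-0.0017,0.0073],"angular":[0,0,0],"jaw":0.005},{"translation":[0,-0.0017,0.0073],"angular":[0,0,0],"jaw":0.005}]'
```

```text
clock: 14.65
tool_pos: [0.568, -0.2129, 0.0789]
orientation: [[-0.035, 0.999, -0.0], [0.999, 0.035, -0.0], [-0.0, -0.0, -1.0]]
contact_force: [-0.7, -0.1, -1.5]
finger_gap: 0.155
```

```bash
python3 -m creep '[{"translation":[0,-0.0002,0.0005],"angular":[0,0,0],"jaw":0.005},{"translation":[0,-0.0003,0.001],"angular":[0,0,0],"jaw":0.005},{"translation":[0,-0.0005,0.0015],"angular":[0,0,0],"jaw":0.005},{"translation":[0,-0.0006,0.002],"angular":[0,0,0],"jaw":0.005},{"translation":[0,-0.0008,0.0025],"angular":[0,0,0],"jaw":0.005},{"translation":[0,-0.0009,0.003],"angular":[0,0,0],"jaw":0.005},{"translation":[0,-0.0009,0.003],"angular":[0,0,0],"jaw":0.005},{"translation":[0,-0.0009,0.003],"angular":[0,0,0],"jaw":0.005}]'; python3 -c "
from h import *
from workcell import sensors
s=sensors.read_state();t=toc(s['tool_pos']);print(t,est(t),s['contact_force'],s['finger_gap'])"
```

```text
clock: 15.32
tool_pos: [0.5669, -0.2128, 0.0759]
orientation: [[-0.035, 0.999, -0.001], [0.999, 0.035, 0.0], [0.0, -0.001, -1.0]]
contact_force: [-2.4, 1.3, 1.2]
finger_gap: 0.152
[-0.01634877 -0.18590459  0.07587709] (array([-0.01714877,  0.12247709]), array([1.03806798, 0.93856241]), array([-0.03294018,  0.08572615])) [-2.42916301  1.26668029  1.20454909] 0.15214528276401576
```

Possible light contact (force changed by about 3 N). I press one more millimetre to see whether it yields.

```bash
python3 -m creep '[{"translation":[0,-0.0001,0.0003],"angular":[0,0,0],"jaw":0.005},{"translation":[0,-0.0002,0.0006],"angular":[0,0,0],"jaw":0.005},{"translation":[0,-0.0003,0.0009],"angular":[0,0,0],"jaw":0.005},{"translation":[0,-0.0003,0.001],"angular":[0,0,0],"jaw":0.005},{"translation":[0,-0.0003,0.001],"angular":[0,0,0],"jaw":0.005},{"translation":[0,-0.0003,0.001],"angular":[0,0,0],"jaw":0.005},{"translation":[0,-0.0003,0.001],"angular":[0,0,0],"jaw":0.005},{"translation":[0,-0.0003,0.001],"angular":[0,0,0],"jaw":0.005}]'; cat > st.py <<'E'
from h import *
from workcell import sensors
s=sensors.read_state();t=toc(s['tool_pos']);g,q,f=est(t);print("th,ph",q.round(3),"foot",f.round(4),s['contact_force'].round(2),round(s['finger_gap'],3))
E
python3 st.py
```

```text
clock: 15.98
tool_pos: [0.5666, -0.2129, 0.075]
orientation: [[-0.035, 0.999, -0.0], [0.999, 0.035, 0.0], [0.0, -0.0, -1.0]]
contact_force: [-5.3, 1.5, 5.2]
finger_gap: 0.157
th,ph [1.03  0.939] foot [-0.0329  0.0847] [-5.28  1.5   5.19] 0.157
```

```bash
python3 -m creep '[{"translation":[0,0,-0.0005],"angular":[0,0,0],"jaw":0.005},{"translation":[0,-0.0003,-0.0005],"angular":[0,0,0],"jaw":0.005},{"translation":[0,-0.0006,-0.0005],"angular":[0,0,0],"jaw":0.005},{"translation":[0,-0.0009,-0.0005],"angular":[0,0,0],"jaw":0.005},{"translation":[0,-0.0012,-0.0005],"angular":[0,0,0],"jaw":0.005},{"translation":[0,-0.0015,-0.0005],"angular":[0,0,0],"jaw":0.005},{"translation":[0,-0.0015,-0.0005],"angular":[0,0,0],"jaw":0.005},{"translation":[0,-0.0015,-0.0005],"angular":[0,0,0],"jaw":0.005}]'; python3 st.py
python3 - <<'E'
from h import *
from workcell import grab_frame
import cv2
c=camera_model("wrist");p,_=grab_frame("wrist")
print(proj(c,[tow([-.033,-.127,.086]),tow([-.0342,-.127,.086])]))
cv2.imwrite("pics/c7.png",cv2.resize(p[110:210,190:340],None,fx=5,fy=5,interpolation=3)[:,:,::-1])
E
```

```text
clock: 16.65
tool_pos: [0.5654, -0.213, 0.0754]
orientation: [[-0.035, 0.999, 0.0], [0.999, 0.035, -0.0], [-0.0, 0.0, -1.0]]
contact_force: [-0.5, 0.3, -1.5]
finger_gap: 0.155
th,ph [1.029 0.951] foot [-0.0346  0.0853] [-0.53  0.31 -1.48] 0.155
[[289.43307272 164.88073223]
 [287.12462087 164.87751502]]
```

View pics/c7.png

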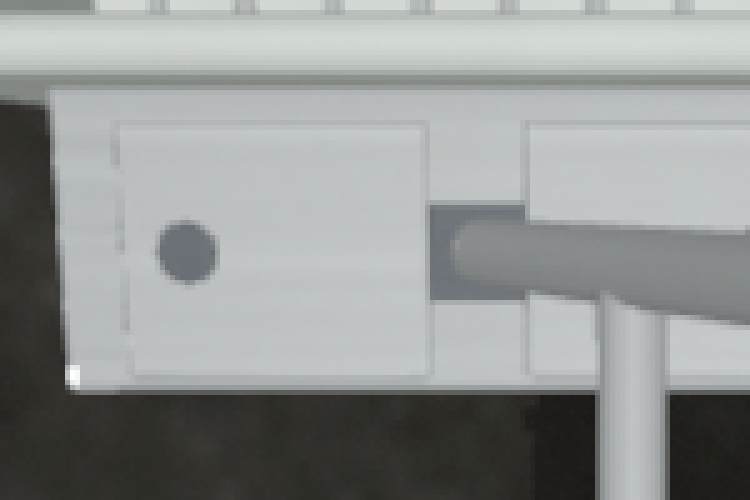

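The hole spans crop x 430–526 (9.6 px/mm). The foot lies inside it with about 2 mm free at the front and 1 mm at the rear, and contact force has vanished. I'll descend with the foot eased forward about 1 mm.

```bash
python3 - <<'E'
from h import *
from workcell import sensors
t=toc(sensors.read_state()["tool_pos"]);print(est(t))
steps(t,[(-.0356,.085),(-.0358,.083),(-.0358,.081),(-.0358,.079),(-.0358,.077),(-.0358,.075),(-.0358,.073)])
E
```

```text
(array([-0.01865828,  0.12203168]), array([1.02880509, 0.95046059]), array([-0.03454649,  0.08532248]))
[-0.0356  0.085 ] th,ph [1.022 0.958] tool y -0.0010 z 0.0003
[-0.0358  0.083 ] th,ph [1.005 0.961] tool y -0.0017 z 0.0021
[-0.0358  0.081 ] th,ph [0.988 0.963] tool y -0.0023 z 0.0039
[-0.0358  0.079 ] th,ph [0.971 0.965] tool y -0.0028 z 0.0057
[-0.0358  0.077 ] th,ph [0.954 0.968] tool y -0.0034 z 0.0075
[-0.0358  0.075 ] th,ph [0.937 0.97 ] tool y -0.0039 z 0.0093
[-0.0358  0.073 ] th,ph [0.92  0.973] tool y -0.0045 z 0.0111
```

```bash
python3 -m creep '[{"translation":[0,-0.0006,0],"angular":[0,0,0],"jaw":0.005},{"translation":[0,-0.001,0.0005],"angular":[0,0,0],"jaw":0.005},{"translation":[0,-0.0014,0.0013],"angular":[0,0,0],"jaw":0.005},{"translation":[0,-0.0017,0.0021],"angular":[0,0,0],"jaw":0.005},{"translation":[0,-0.002,0.003],"angular":[0,0,0],"jaw":0.005},{"translation":[0,-0.0023,0.0039],"angular":[0,0,0],"jaw":0.005},{"translation":[0,-0.0023,0.0039],"angular":[0,0,0],"jaw":0.005},{"translation":[0,-0.0023,0.0039],"angular":[0,0,0],"jaw":0.005}]'; python3 st.py
```

```text
clock: 17.37
tool_pos: [0.5629, -0.2131, 0.0714]
orientation: [[-0.035, 0.999, -0.0], [0.999, 0.035, -0.0], [0.0, -0.0, -1.0]]
contact_force: [-1.3, 0.4, -1.5]
finger_gap: 0.156
th,ph [0.986 0.965] foot [-0.0361  0.0809] [-1.34  0.41 -1.54] 0.156
```

```bash
python3 -m creep '[{"translation":[0,-0.0003,0.0009],"angular":[0,0,0],"jaw":0.005},{"translation":[0,-0.0005,0.0018],"angular":[0,0,0],"jaw":0.005},{"translation":[0,-0.0008,0.0027],"angular":[0,0,0],"jaw":0.005},{"translation":[0,-0.0011,0.0036],"angular":[0,0,0],"jaw":0.005},{"translation":[0,-0.0011,0.0036],"angular":[0,0,0],"jaw":0.005},{"translation":[0,-0.0011,0.0036],"angular":[0,0,0],"jaw":0.005},{"translation":[0,-0.0011,0.0036],"angular":[0,0,0],"jaw":0.005},{"translation":[0,-0.0011,0.0036],"angular":[0,0,0],"jaw":0.005}]'; python3 st.py
```

```text
clock: 18.03
tool_pos: [0.5616, -0.2131, 0.0678]
orientation: [[-0.035, 0.999, -0.001], [0.999, 0.035, 0.0], [0.0, -0.001, -1.0]]
contact_force: [-3.9, 0.8, -1.7]
finger_gap: 0.158
th,ph [0.951 0.971] foot [-0.0363  0.0768] [-3.91  0.83 -1.73] 0.158
```

```bash
python3 -m creep '[{"translation":[0,-0.0006,0.0003],"angular":[0,0,0],"jaw":0.005},{"translation":[0,-0.0008,0.0007],"angular":[0,0,0],"jaw":0.005},{"translation":[0,-0.001,0.001],"angular":[0,0,0],"jaw":0.005},{"translation":[0,-0.0012,0.0014],"angular":[0,0,0],"jaw":0.005},{"translation":[0,-0.0014,0.0018],"angular":[0,0,0],"jaw":0.005},{"translation":[0,-0.0014,0.0018],"angular":[0,0,0],"jaw":0.005},{"translation":[0,-0.0014,0.0018],"angular":[0,0,0],"jaw":0.005},{"translation":[0,-0.0014,0.0018],"angular":[0,0,0],"jaw":0.005}]'; python3 st.py
```

```text
clock: 18.7
tool_pos: [0.5605, -0.2131, 0.0661]
orientation: [[-0.035, 0.999, -0.0], [0.999, 0.035, -0.0], [-0.0, -0.0, -1.0]]
contact_force: [-1.4, 0.8, -0.9]
finger_gap: 0.157
th,ph [0.934 0.978] foot [-0.0369  0.075 ] [-1.42  0.83 -0.91] 0.157
```

```bash
python3 -m creep '[{"translation":[0,-0.0002,0.0003],"angular":[0,0,0],"jaw":0.005},{"translation":[0,-0.0004,0.0006],"angular":[0,0,0],"jaw":0.005},{"translation":[0,-0.0006,0.0009],"angular":[0,0,0],"jaw":0.005},{"translation":[0,-0.0007,0.0012],"angular":[0,0,0],"jaw":0.005},{"translation":[0,-0.0008,0.0015],"angular":[0,0,0],"jaw":0.005},{"translation":[0,-0.0008,0.0015],"angular":[0,0,0],"jaw":0.005},{"translation":[0,-0.0008,0.0015],"angular":[0,0,0],"jaw":0.005},{"translation":[0,-0.0008,0.0015],"angular":[0,0,0],"jaw":0.005}]'; python3 st.py
```

```text
clock: 19.37
tool_pos: [0.5604, -0.2131, 0.0653]
orientation: [[-0.035, 0.999, 0.001], [0.999, 0.035, -0.0], [-0.0, 0.001, -1.0]]
contact_force: [-0.9, 1.8, 7.2]
finger_gap: 0.159
th,ph [0.927 0.979] foot [-0.0368  0.0741] [-0.89  1.81  7.24] 0.159
```

Bottomed at about 12 mm depth (+8 N). Ease off, open, and withdraw upward.

```bash
python3 -m creep '[{"translation":[0,0.0003,-0.0004],"angular":[0,0,0],"jaw":0.005},{"translation":[0,0.0004,-0.0008],"angular":[0,0,0],"jaw":0.005},{"translation":[0,0.0004,-0.0008],"angular":[0,0,0],"jaw":0.005},{"translation":[0,0.0004,-0.0008],"angular":[0,0,0],"jaw":0.05},{"translation":[0,0.0004,-0.0008],"angular":[0,0,0],"jaw":0.05},{"translation":[0,0.0004,-0.0008],"angular":[0,0,0],"jaw":0.05},{"translation":[0,0.0004,-0.0008],"angular":[0,0,0],"jaw":0.05},{"translation":[0,0.0004,-0.0008],"angular":[0,0,0],"jaw":0.05}]'
python3 -m creep '[{"translation":[0,0,0],"angular":[0,0,0],"jaw":0.05},{"translation":[0,0,0],"angular":[0,0,0],"jaw":0.05},{"translation":[0,0,-0.01],"angular":[0,0,0],"jaw":0.05},{"translation":[0,0,-0.03],"angular":[0,0,0],"jaw":0.05},{"translation":[0,0,-0.05],"angular":[0,0,0],"jaw":0.05},{"translation":[-0.01,0,-0.08],"angular":[0,0,0],"jaw":0.05},{"translation":[-0.02,0,-0.11],"angular":[0,0,0],"jaw":0.05},{"translation":[-0.03,-0.02,-0.14],"angular":[0,0,0],"jaw":0.05}]'
python3 -m creep '[{"translation":[0,-0.03,-0.02],"angular":[0,0,0],"jaw":0.05},{"translation":[0,-0.06,-0.04],"angular":[0,0,0],"jaw":0.05},{"translation":[0,-0.09,-0.06],"angular":[0,0,0],"jaw":0.05},{"translation":[0,-0.12,-0.08],"angular":[0,0,0],"jaw":0.05},{"translation":[0,-0.15,-0.1],"angular":[0,0,0],"jaw":0.05},{"translation":[0,-0.15,-0.1],"angular":[0,0,0],"jaw":0.05},{"translation":[0,-0.15,-0.1],"angular":[0,0,0],"jaw":0.05},{"translation":[0,-0.15,-0.1],"angular":[0,0,0],"jaw":0.05}]'
python3 - <<'E'
from h import *
from workcell import grab_frame
import cv2
q,_=grab_frame("side");p,_=grab_frame("scene");S=camera_model("side")
print([proj(S,[tow([x[0],y,x[1]]) for x,y in zip(link(.93,.97)[::-1],(-.127,-.18,-.127))]).round(0).tolist()])
cv2.imwrite("pics/c8.png",np.vstack([cv2.resize(q[130:410,240:520],(600,600),interpolation=3)])[:,:,::-1])
q2,_=grab_frame("side");print(np.abs(q2[120:300,250:400].astype(int)-q[120:300,250:400]).mean())
E
```

```text
clock: 20.03
tool_pos: [0.5601, -0.2132, 0.0653]
orientation: [[-0.035, 0.999, -0.0], [0.999, 0.035, -0.0], [-0.0, -0.0, -1.0]]
contact_force: [-0.2, 0.4, 0.7]
finger_gap: 0.473
clock: 20.7
tool_pos: [0.5429, -0.2432, 0.2074]
orientation: [[-0.037, 0.999, 0.001], [0.999, 0.037, 0.0], [0.0, 0.001, -1.0]]
contact_force: [-0.0, 0.4, 0.5]
finger_gap: 0.533
clock: 21.37
tool_pos: [0.3916, -0.2488, 0.3058]
orientation: [[-0.035, 0.999, 0.001], [0.999, 0.035, -0.0], [-0.0, 0.001, -1.0]]
contact_force: [0.4, 0.8, -0.4]
finger_gap: 0.533
[[[336.0, 257.0], [355.0, 254.0], [356.0, 195.0]]]
2.186185185185185
```

View pics/c8.png

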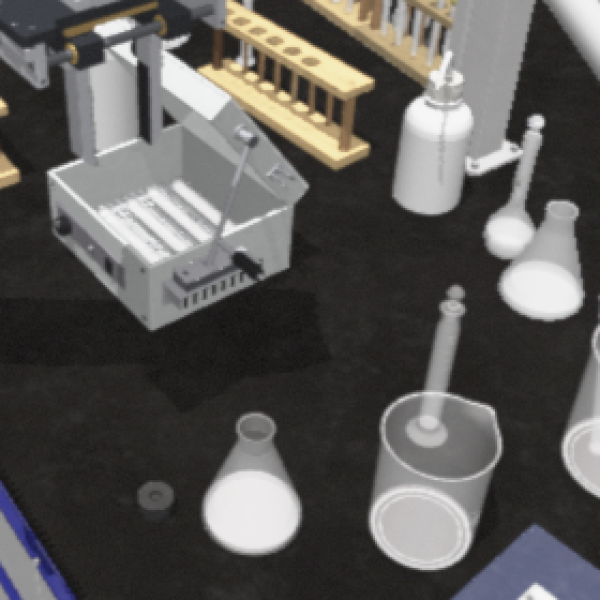

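The rod stands in the plate, with its foot at crop (206,270) and pivot at (245,135) as predicted. The lid is half open, the glassware is in place and the gripper is clear.

```bash
python3 -c "
from workcell import order
print(order.hand_in())"
```

```text
the job is handed in; nothing more can be done
None
```

The lid is propped half open on the rod, with the rod's foot down in the hole, and the job is handed in at about 21.5 s. `hand_in` gives no verdict, so the results below are my own checks.

**What I did:** I lifted the lid by the knob and leaned it back to about 1.74 rad, where it stayed by itself. I then swung the rod out by its grip to about 0.94 rad and let the lid come forward. The first touch landed on solid plate, with about 7–8 N at the wrist. Sliding 1.5 mm forward found the hole, and I lowered the foot until it bottomed, again at about 8 N. Then I eased off, let go and moved the arm clear.

**Last checks:**
- **Foot:** about 11–12 mm deep by the arm's position, and 7–8 mm behind the plate's given point.
- **Lid and rod:** lid at about 0.93 rad and prop at about 0.97 rad. The final side picture matches this to within about 2 px. I did not measure their rest speeds, but two frames taken one after the other differed only slightly; I put that down to camera noise.
- **Glassware:** the flask, large beaker, measuring cylinder and stopper look unmoved in the final side picture. The small beaker was outside that view, and the arm did not work near it.

**What failed or disagreed:**
- **Gripper tips:** by camera depth, the real fingertips sit about 32 mm short of the reported tool point. Because of this my first knob grasp closed just above the ball; I corrected for the offset from then on.
- **Hole position:** the first camera estimate was about 2–3 mm too far back, and the feel on the plate corrected it.

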